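Start up the shoe finisher in order

ROBOT

A 7-joint arm with a two-finger parallel gripper is mounted at the origin on the work surface. World frame = base frame: x ahead of the robot, y to its left, z up, the work surface at z = 0. Lengths are in m, angles in degrees, forces in N, time in s.
With the tool pointing down it reaches from about 0.425 to 0.925 m from the base axis. Payload 6.8 kg.
Tool frame: the origin (TCP) lies midway between the tips of the shut fingers; the grasp point (between the pads) lies ctrl.grip_point_offset behind it (ctrl.grip_point_offset is the distance from the TCP to the grasp point, in m); x points along the fingers, y is the direction in which the jaws open and shut, and the axes are right-handed (so a half turn about x gives the same grasp; the last joint's range is limited). The gripper opens to 85 mm and grips with 20 to 120 N. Pads are 22 mm wide; open, the fingers measure 114 mm over their backs; the gripper's body (76 mm by 85 mm) begins 54 mm behind the grasp point. The pads swing forward as they close: fully open they stand 13 mm farther back than shut.
Start: joints at [-78.616, 27.33, 1.283, 89.118, -0.659, 63.558, -4.761], TCP at [0.204, 0.644, 0.196] pointing down, gripper open.
Joint ranges: [-169.35, 169.35], [-19.33, 120.38], [-80.79, 83.38], [13.8, 139.57], [-78.32, 258.32], [9.67, 109.79], [-169.56, 169.56]. Speed limits (degrees/s): [136.94, 136.94, 180, 180, 180, 180, 180].

INTERFACE

Orientations are given as [roll, pitch, yaw] about the fixed x, y, z axes, in that order (R = Rz(yaw) Ry(pitch) Rx(roll)).
In Python, from cell import ctrl gives the robot as it stands.
- The arm moves only by the tool drive_tool, never from a script. Its argument "deltas" is a list of rows, each a list of 6 numbers: the shift along the tool's x, y, z in cm, then the turn, a rotation vector about the tool's x, y, z in rad. A call has 1 to 8 rows; each row is the pose to reach, as a shift and turn from the pose commanded when the call began, along the tool's axes at that moment; what a row does not reach only later rows make up. A row lasts 1/12 s, in which the tool goes at most 41.7 mm and 7.16 degrees, less where a joint would pass 70% of its speed; a pose out of reach is approached as far as the arm can. A call with a gripper value outside its range is refused whole. "hand" is the finger opening in cm, from 0 to 8.54, set as the call begins (left out, the last holds). The fingers move at their own pace and stop on an object; "grip_force" is the grip in N (left out, the last holds). Time passes only in rows, so rows that repeat a pose let the fingers close. It gives the time, the measured TCP pose, the force and the opening at its end, in the units of the state.
- ctrl.state(): the state, without advancing time (a new reading comes with each control period).
- ctrl.get_image(name): name is "scene" or "top" or "wrist"; returns (picture, depth): 384x512x3 uint8, red, green, blue; 384x512 float32, m along the optical axis (not along the pixel's ray), 0 where there is no reading.
- ctrl.calibration(name): a dict with "mtx" (3x3 intrinsics, pixels), "dist_coeffs" ([k1, k2, p1, p2, k3] as OpenCV has them; the pictures are not rectified), "rvec" (rotation vector, rad) and "tvec" (3), from world to camera coordinates, as OpenCV has them. Camera axes: x right, y down, z forward; pixel columns grow to the right and rows downward; lengths in m; the calibration is good to about 2 mm. A picture is of the moment at which its call begins: read the wrist's pose just before it. calibration takes no time and is no camera call; for the wrist camera it gives the pose at the moment of the call.
- ctrl.sign_off(): hands the job in, once; it reports no verdict.
The state is a dict: "t": time; "joint_pos": joint angles; "qd": joint speeds; "joint_torque": joint torques, N m; "position": TCP position; "tool_rot": TCP orientation; "wrist_force": force on the tool from outside, world axes, zero at the start; "moment": the same for the moment, N m; "finger_gap": finger opening in m.
Only numpy, scipy, OpenCV 4.12 (cv2) and the standard library are available. Lean on these libraries where they do the work, as an engineer would, in place of code of your own. Each camera call takes 0.05 s, during which the arm holds its last target.

TASK

Start the bench shoe finisher at its row of switches: first press the raised wing of the rocker switch fully down, then press the square key fully home, then press the large round key fully home. Leave the small round key out, and do not pick up or shift the bottle with its funnel, the tack lifter, the toe cap or the snap setter.

Things in the scene. Friction and masses are not known exactly. Their poses are not given: they have to be found in the camera images.
- finisher: Bench shoe finisher, fixed. Origin on the stool top under its grey control deck; z up. Deck: x -60 to 60, y -160 to 150 mm, top 40 mm high. At the +y end: motor housing (y 150 to 240, 84 mm high) and brush wheel (to y 284, 90 mm high). Four switches in a row at x 0, y -115, -50, 15, 80 mm, in changing order; black housings 60 x 42 mm (x, y), tops 48 mm high; moving parts all ivory.
- rocker_module: Housing of the rocker switch (power), origin under its centre on the deck, axes as the finisher's. The rocker is a shallow V of two wings, each 28 mm long (along x), 32 mm wide, 5 mm thick. It pivots between the wings about y, 54 mm above the stool top. At the start the -x wing lies level and the +x wing slopes up at about 0.5 rad, its outer end 67 mm above the stool top.
- rocker_top (a point): Point on the upper face of the rocker's raised +x wing, 19 mm out from the pivot; moves with it. Press this wing straight down until it is level, its face 54 mm above the stool top; the other wing then rises.
- rocker (a joint): Hinge angle of the rocker, rad: 0 with the +x wing fully raised, 0.5 with the +x wing pressed fully down and level. Stiff hinge (0.06 N m, about 2.5 N at the wing's end), stays where it is left. At the start 0 to 0.04.
- square_top (a point): Centre of the top of the square push key (dust extractor), 30 x 30 mm, 64 mm above the stool top when out and 52 mm when home; it moves with the key.
- square (a joint): Slide joint, m: 0 standing fully out, 0.012 fully home; grows as it is pressed straight down. Takes about 3 N to move, stays where it is left (no spring back). At the start 0 to 0.0015.
- biground_top (a point): Centre of the top of the large round push key (brush motor), 38 mm in diameter, 64 mm above the stool top when out and 52 mm when home; it moves with the key.
- biground (a joint): Slide joint, m: 0 standing fully out, 0.012 fully home; grows as it is pressed straight down. Takes about 3 N to move, stays where it is left (no spring back). At the start 0 to 0.0015.
- smallround_top (a point): Centre of the top of the small round push key (brush reverse), 18 mm in diameter, 64 mm above the stool top when out. Must not be pressed.
- smallround (a joint): Slide joint, m: 0 standing fully out, 0.012 fully home; grows as it is pressed straight down. Takes about 3 N to move, stays where it is left (no spring back). At the start 0 to 0.0015. Must stay out.
- bottle: Loose brown glass bottle, 54 mm in diameter, with a small tin funnel of 58 mm fixed in its neck, 122 mm high in all; origin under its centre. Stands on the stool top beyond the deck's -y end. Leave alone.
- tack_lifter: Loose copper tack lifter with a wooden handle, 170 mm long along its y, 22 mm high, lying on the stool top off the deck's +x side; origin at its middle on the stool top. Leave alone.
- toe_cap: Loose pale rubber toe cap, a rounded shell 78 mm long (x), 68 mm wide and 28 mm high, off the deck's +x side; origin under its middle. Leave alone.
- snap_setter: Loose round steel snap setter standing upright, 30 mm foot, 64 mm high, off the deck's -x side; origin under its centre. Leave alone.

How it is judged (in metres and radians):
On the way, in this order (a step that is already met when the one before it is completed fails the run):
1. the rocker's raised wing is pressed down (value of joint rocker above 0.43 rad), for 0.1 s.
2. the square key is pressed home (value of joint square above 0.01 m), for 0.1 s.
3. the large round key is pressed home (value of joint biground above 0.01 m), for 0.1 s.
At the end, for the whole second after the job is handed in: The rocker is over (joint above 0.43 of 0.5 rad), the square and the large round key are home (joints above 10 of 12 mm), the small round key is still out (below 4 mm), and the bottle, tack lifter, toe cap and snap setter are each within 15 mm of where they started (value of joint rocker above 0.43 rad and value of joint each of square, biground above 0.01 m and value of joint smallround below 0.004 m and distance of each of bottle, tack_lifter, toe_cap, snap_setter from where it was at the start of the episode below 0.015 m); the robot touches nothing.
It fails at once if the square key is pressed (4 mm or more) before the rocker is over (value of joint square above 0.004 m and value of joint rocker below 0.43 rad).
It fails at once if the large round key is pressed (4 mm or more) before the square key is home (value of joint biground above 0.004 m and not (value of joint square above 0.01 m)).
It fails at once if the large round key is pressed (4 mm or more) before the rocker is over (value of joint biground above 0.004 m and value of joint rocker below 0.43 rad).
It fails at once if the small round key is pressed (4 mm or more) (value of joint smallround above 0.004 m).
It fails at once if a bystander is shifted, lifted or carried more than 15 mm (distance of any of bottle, tack_lifter, toe_cap, snap_setter from where it was at the start of the episode above 0.015 m).
It also fails if it takes over 45 s, if anything falls off the work surface, if the arm or the gripper's body presses on something with over 40 N, if the wrist force passes 120 N, or if a joint passes its speed limit or range.

## Working session

There is one attempt and no reset: what is moved stays moved. The work goes in short steps, Python scripts to look and compute and a tool call to move; the robot and the scene stay as the last step left them, time stands still between calls to the robot, and variables do not carry over. Pictures are saved under pics/ and viewed, and the job is handed in when it is done.

Besides the shell and the picture viewer there is one more tool, called after "Call:" as name(argument=value, ...) on one line, values as JSON. drive_tool: Moves the arm, as the interface text tells. Its arguments: {"type":"object","properties":{"deltas":{"type":"array","items":{"type":"array","items":{"type":"number"}}},"hand":{"type":"number"},"grip_force":{"type":"number"}},"required":["deltas"]}

```bash
mkdir -p pics
cat > h.py <<'E'
import numpy as np, cv2
from cell import ctrl
def grab(n,tag):
    c=ctrl.calibration(n); im,d=ctrl.get_image(n)
    cv2.imwrite(f'pics/{tag}.png',im[:,:,::-1]); np.savez(f'pics/{tag}.npz',im=im,d=d,**{k:np.array(v,float) for k,v in c.items()})
    return im,d,c
def load(tag): return np.load(f'pics/{tag}.npz')
def ray(z,uv):
    uv=np.array(uv,float).reshape(-1,1,2)
    p=cv2.undistortPoints(uv,z['mtx'],z['dist_coeffs']).reshape(-1,2)
    R=cv2.Rodrigues(z['rvec'])[0]; d=np.c_[p,np.ones(len(p))]@R; o=-R.T@z['tvec'].ravel()
    return o,d
def onplane(z,uv,h):
    o,d=ray(z,uv); return o+d*((h-o[2])/d[:,2])[:,None]
def pt(z,uv):
    o,d=ray(z,uv); uv=np.array(uv).reshape(-1,2).astype(int)
    return o+d*z['d'][uv[:,1],uv[:,0]][:,None]
E
python3 - <<'E'
from h import *
print(ctrl.state(), ctrl.grip_point_offset)
for n in ['scene','top','wrist']: grab(n,n+'0')
E
```

```text
{'t': 0.0, 'joint_pos': array([-78.61646082,  27.37543556,   1.28032943,  89.17879716,
        -0.66092172,  63.5586361 ,  -4.76074584]), 'qd': array([ 0.03577827, -0.01882007,  0.04558411,  0.05120657,  0.02084266,
        0.03390772,  0.02435722]), 'joint_torque': array([-6.05733239e-04, -5.96450937e+01,  1.60791378e+00, -2.81195766e+01,
        1.25394834e-02,  9.42793937e-03, -3.56890155e-05]), 'position': array([0.20365507, 0.6428455 , 0.19532653]), 'tool_rot': array([ -86.62699623,   89.89445235, -104.20366362]), 'wrist_force': array([-0.68080911,  0.42898439, -0.02014987]), 'moment': array([-0.00263243,  0.02087065, -0.01910765]), 'finger_gap': 0.0851195340141174} 0.0187
```

View pics/scene0.png

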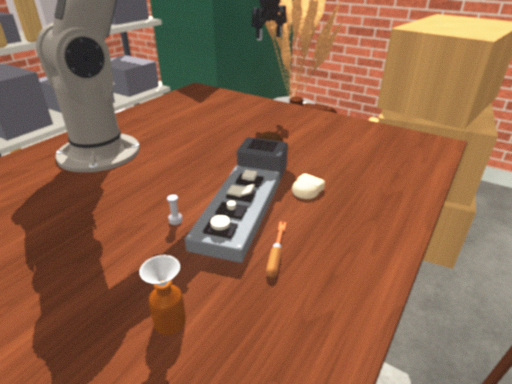

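View pics/top0.png

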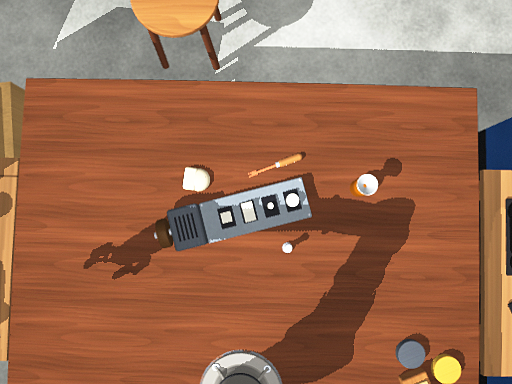

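View pics/wrist0.png

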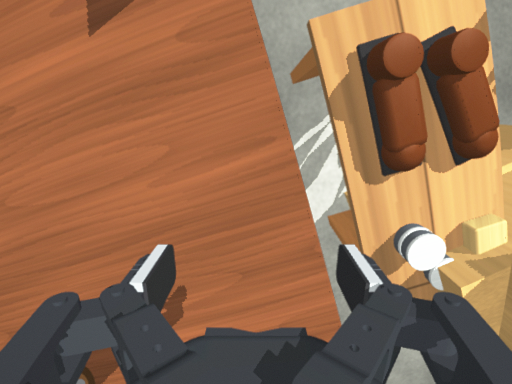

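The scene view (384x512) shows the finisher with its motor end at (262,152) and the large round key at (220,222). In the top view the switches lie at about (227,217), (249,212), (270,206) and (292,200). The wrist view does not show the finisher. Next I'll enlarge and measure.

Run:
```python
from h import *
for n,(x0,y0,x1,y1) in {'top0':(150,150,400,270),'scene0':(160,120,340,290)}.items():
    z=load(n); im=z['im'][y0:y1,x0:x1,::-1]
    s=min(800/im.shape[1],600/im.shape[0]); cv2.imwrite(f'pics/{n}z.png',cv2.resize(im,None,fx=s,fy=s,interpolation=cv2.INTER_NEAREST)); print(n,s)
    hsv=cv2.cvtColor(z['im'],cv2.COLOR_RGB2HSV)
    m=((hsv[:,:,2]>165)&(hsv[:,:,1]<70)).astype(np.uint8)
    k,l,st,c=cv2.connectedComponentsWithStats(m)
    for i in range(1,k):
        x,y,w,h,a=st[i]
        if a>8 and x0<c[i][0]<x1 and y0<c[i][1]<y1: print(c[i].round(1),st[i],pt(z,[c[i]]).round(4),onplane(z,[c[i]],.064).round(4))
z=load('top0'); print(pt(z,[[227,250],[330,170],[220,230]]).round(4))
```

```text
top0 3.2
[277.1 164.1] [275 162   5   6  21] [[ 0.6688 -0.0894  0.0151]] [[ 0.6621 -0.0876  0.064 ]]
[195.2 179.1] [183 167  27  24 527] [[0.6172 0.1509 0.023 ]] [[0.6131 0.1452 0.064 ]]
[367.3 183.8] [357 174  21  22 342] [[ 0.6092 -0.3381  0.0983]] [[ 0.6126 -0.346   0.064 ]]
[259.7 196.4] [ 214  178   92   45 1153] [[ 0.5699 -0.0402  0.0416]] [[ 0.5684 -0.0402  0.064 ]]
[292.1 199.7] [286 193  13  14 145] [[ 0.5615 -0.1327  0.0612]] [[ 0.5614 -0.1325  0.064 ]]
[305.1 201.3] [303 196   5   9  29] [[ 0.5594 -0.1721  0.0385]] [[ 0.5579 -0.1696  0.064 ]]
[270.  205.3] [267 202   7   7  36] [[ 0.5439 -0.0702  0.0635]] [[ 0.5439 -0.0702  0.064 ]]
[225.9 216.8] [220 211  12  13 112] [[0.508  0.0541 0.0624]] [[0.508 0.054 0.064]]
[155.  235.2] [154 233   3   5   9] [[0.4498 0.2564 0.0533]] [[0.45   0.2541 0.064 ]]
[214.1 240.3] [209 238  13   6  38] [[0.44   0.0874 0.0416]] [[0.4407 0.0853 0.064 ]]
[286.5 247.5] [282 242  10  11  83] [[ 0.4261 -0.1195  0.0664]] [[ 0.426  -0.1197  0.064 ]]
scene0 3.5294117647058822
[234.6 168.3] [233 166   4   5  11] [[0.4382 0.088  0.0375]] [[0.4658 0.050
[... 305 characters left out ...]
6  12 198] [[ 0.5221 -0.0066  0.0528]] [[ 0.5321 -0.0207  0.064 ]]
[172.  197.3] [167 194  11   7  66] [[ 0.4246 -0.1262  0.0633]] [[ 0.4254 -0.1269  0.064 ]]
[230.8 203.3] [227 200   9   8  59] [[ 0.5441 -0.0739  0.0619]] [[ 0.5459 -0.0762  0.064 ]]
[179.2 215.7] [178 213   4   6  20] [[ 0.4343 -0.1219  0.0145]] [[ 0.484  -0.1681  0.064 ]]
[171.  217.3] [168 214   8   7  35] [[ 0.4256 -0.1386  0.0172]] [[ 0.4736 -0.181   0.064 ]]
[207.6 240. ] [202 237  12   7  48] [[ 0.558  -0.1723  0.0373]] [[ 0.5792 -0.1956  0.064 ]]
[276.4 244.7] [273 243   8   4  29] [[ 0.6687 -0.0925  0.0187]] [[ 0.6932 -0.1378  0.064 ]]
[[ 0.411   0.0524 -0.0039]
 [ 0.6571 -0.2484  0.002 ]
 [ 0.4699  0.0719  0.0364]]
```

```bash
ls pics
```

```text
scene0.npz
scene0.png
scene0z.png
top0.npz
top0.png
top0z.png
wrist0.npz
wrist0.png
```

View pics/top0z.png

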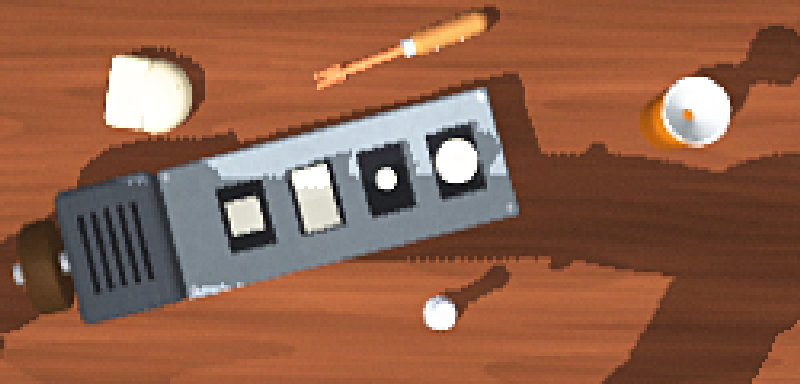

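View pics/scene0z.png

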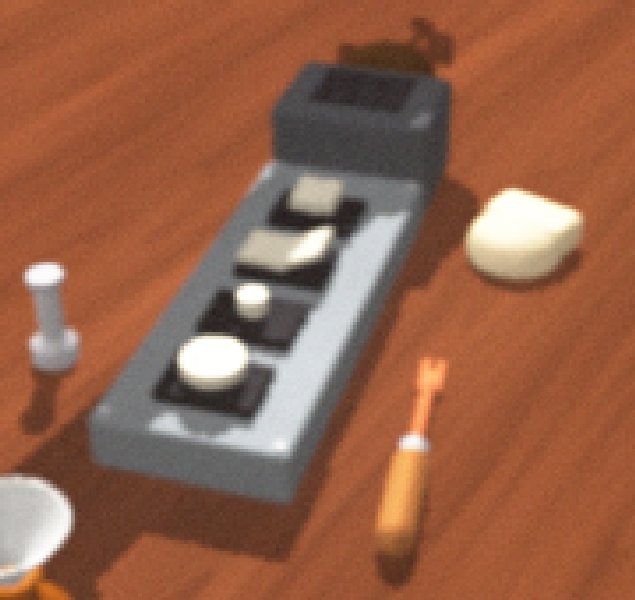

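```bash
cat >> h.py <<'E'
from scipy.spatial.transform import Rotation as Ro
def toolR():
    return Ro.from_euler('xyz',ctrl.state()['tool_rot'],degrees=True).as_matrix()
SQ=np.array([.508,.054]);BG=np.array([.5615,-.1325])
EY=(SQ-BG)/np.linalg.norm(SQ-BG);EX=np.array([EY[1],-EY[0]])
def need(p,align=True):
    s=ctrl.state();R=toolR();d=R.T@(np.array(p)-s['position'])
    # desired: x down, y along +-EX or +-EY (nearest)
    best=None
    for a in (EX,-EX,EY,-EY):
        x=np.array([0,0,-1.]);y=np.r_[a,0];D=np.c_[x,y,np.cross(x,y)]
        r=Ro.from_matrix(R.T@D).as_rotvec()
        if best is None or np.linalg.norm(r)<np.linalg.norm(best[0]): best=(r,a)
    print('pos',s['position'].round(4),'tool shift cm',(d*100).round(2),'rotvec',best[0].round(3),'y->',best[1].round(3),'F',s['wrist_force'].round(2),'gap',s['finger_gap'],'t',s['t'])
E
python3 - <<'E'
from h import *
RK=SQ-65e-3*EY; P=RK+.018*EX
print(EX,EY,np.linalg.norm(SQ-BG),RK,P)
print(toolR().round(3))
need(np.r_[P,.17])
z=load('top0'); print(onplane(z,[[247.8,205.6],[249,212]],.06)); print(pt(z,[[248,205],[248,209],[249,214],[250,218]]))
E
```

```text
[0.96123167 0.27574206] [-0.27574206  0.96123167] 0.19402190597971147 [ 0.52592323 -0.00848006] [ 0.5432254 -0.0035167]
[[-0.     0.302  0.953]
 [-0.001  0.953 -0.302]
 [-1.    -0.001  0.   ]]
pos [0.2037 0.643  0.1956] tool shift cm [  2.63 -51.38  51.89] rotvec [-0.586 -0.     0.001] y-> [-0.276  0.961] F [-0.43 -0.47  0.95] gap 0.08547154595768262 t 0.15
[[ 0.54152475 -0.00706108  0.06      ]
 [ 0.52339991 -0.01098581  0.06      ]]
[[ 0.5429993  -0.00770486  0.06529829]
 [ 0.53191437 -0.0078685   0.05853863]
 [ 0.51781892 -0.0110687   0.05630251]
 [ 0.50659054 -0.01415754  0.05196178]]
```

Call:
drive_tool(deltas=[[0,-2.8,2.8,-0.07,0,0],[0,-5.6,5.6,-0.14,0,0],[0,-8.4,8.4,-0.21,0,0],[0,-11.2,11.2,-0.28,0,0],[0,-14,14,-0.35,0,0],[0,-16.8,16.8,-0.42,0,0],[0,-19.6,19.6,-0.5,0,0],[0,-22.4,22.4,-0.586,0,0]], hand=0)

```text
t: 0.82
position: [0.3502, 0.3603, 0.1962]
tool_rot: [-154.8, 90.0, -138.6]
wrist_force: [0.2, 0.0, 0.1]
finger_gap: 0.0003
```

Run:
```python
from h import *
RK=SQ-65e-3*EY; P=RK+.018*EX
need(np.r_[P,.17])
```

```text
pos [0.3502 0.3603 0.1962] tool shift cm [  2.62 -40.33   8.37] rotvec [ 0.004 -0.     0.   ] y-> [-0.276  0.961] F [0.17 0.01 0.12] gap 0.00032657715658976436 t 0.8167
```

Call:
drive_tool(deltas=[[0,-4,1,0,0,0],[0,-8,2,0,0,0],[0,-12,3,0,0,0],[0,-16,4,0,0,0],[0,-20,5,0,0,0],[0,-24,6,0,0,0],[0,-28,7,0,0,0],[0,-31,7.8,0,0,0]])

```text
t: 1.48
position: [0.5112, 0.082, 0.1964]
tool_rot: [-71.7, 89.9, -55.9]
wrist_force: [1.0, 0.7, -0.1]
finger_gap: 0.0002
```

Call:
drive_tool(deltas=[[0,-3,0.2,0,0,0],[0,-6,0.4,0,0,0],[0,-9,0.6,0,0,0],[0,-9.3,0.6,0,0,0],[0,-9.3,0.6,0,0,0]])

```text
t: 1.9
position: [0.5417, -0.0045, 0.1961]
tool_rot: [-123.2, 90.0, -107.4]
wrist_force: [-0.4, 0.2, -1.3]
finger_gap: -0.0
```

Run:
```python
from h import *
RK=SQ-65e-3*EY; P=RK+.018*EX
need(np.r_[P,.17])
grab('wrist','wrist1'); grab('top','top1');grab('scene','scene1')
```

```text
pos [ 0.5417 -0.0045  0.1961] tool shift cm [2.61 0.05 0.18] rotvec [-0.005 -0.     0.001] y-> [-0.276  0.961] F [-0.44  0.16 -1.29] gap -1.4343274384432148e-05 t 1.9
```

View pics/wrist1.png

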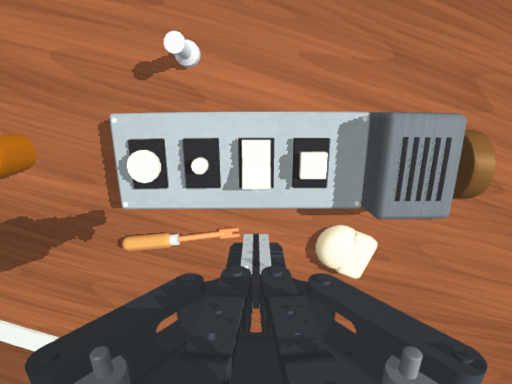

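The wrist view shows the large round key at (144,166), small round at (200,166), rocker at (256,163) and square at (313,165). The shut fingertips are at (256,235). I'll cross-check positions from this view.

Run:
```python
from h import *
z=load('wrist1')
hsv=cv2.cvtColor(z['im'],cv2.COLOR_RGB2HSV)
m=((hsv[:,:,2]>190)&(hsv[:,:,1]<60)).astype(np.uint8); m[:130]=0;m[195:]=0
k,l,st,c=cv2.connectedComponentsWithStats(m)
for i in range(1,k):
    if st[i][4]>80: print(c[i].round(1),st[i],pt(z,[c[i]]).round(4),onplane(z,[c[i]],.064).round(4))
# two-view triangulation wrist/top
t=load('top0')
for n,a,b in [('sq',(313.3,165.5),(225.9,216.8)),('sm',(200,166),(270,205.3)),('bg',(144,166),(292.1,199.7))]:
    o1,d1=ray(z,[a]);o2,d2=ray(t,[b]);A=np.c_[d1[0],-d2[0]];s=np.linalg.lstsq(A,o2-o1,rcond=None)[0]
    print(n,(o1+d1[0]*s[0]).round(4),(o2+d2[0]*s[1]).round(4))
for u in [(256,140),(256,150),(256,160),(256,166),(256,172),(256,178),(256,185)]: print(u,pt(z,[u]).round(4), ((pt(z,[u])[0,:2]-SQ)@EX).round(4),((pt(z,[u])[0,:2]-SQ)@EY).round(4))
```

```text
[229.9 159.8] [ 113  130  225   65 6456] [[ 0.5318 -0.04    0.0401]] [[ 0.5275 -0.0389  0.064 ]]
[143.3 165.8] [127 150  34  33 879] [[ 0.5604 -0.1324  0.0643]] [[ 0.5605 -0.1325  0.064 ]]
[313.3 165. ] [300 152  28  27 706] [[0.5077 0.0531 0.0636]] [[0.5077 0.053  0.064 ]]
[199.3 165.4] [191 158  17  16 213] [[ 0.5431 -0.0708  0.0631]] [[ 0.5429 -0.0707  0.064 ]]
sq [0.5086 0.0539 0.0612] [0.5079 0.0543 0.0612]
sm [ 0.544  -0.0702  0.0611] [ 0.544  -0.0702  0.0611]
bg [ 0.5615 -0.1329  0.0605] [ 0.5617 -0.1328  0.0605]
(256, 140) [[ 0.4998 -0.0163  0.0499]] -0.0273 -0.0653
(256, 150) [[ 0.5102 -0.0134  0.0547]] -0.0165 -0.0654
(256, 160) [[ 0.5215 -0.0102  0.0533]] -0.0047 -0.0654
(256, 166) [[ 0.528  -0.0084  0.0547]] 0.002 -0.0655
(256, 172) [[ 0.5342 -0.0066  0.0579]] 0.0085 -0.0655
(256, 178) [[ 0.5406 -0.0049  0.0601]] 0.0151 -0.0655
(256, 185) [[ 0.5473 -0.003   0.0653]] 0.0221 -0.0656
```

All views agree to about 1 mm, and the heights and the 65 mm pitch match. I'll descend on the rocker's raised wing.

Call:
drive_tool(deltas=[[3,0,0.2,0,0,0],[6,0,0.2,0,0,0],[9,0,0.2,0,0,0],[11,0,0.2,0,0,0],[11.8,0,0.2,0,0,0],[11.8,0,0.2,0,0,0]])

```text
t: 2.55
position: [0.5417, 0.0, 0.0766]
tool_rot: [163.7, 89.8, 179.8]
wrist_force: [-0.5, 0.4, 0.4]
finger_gap: -0.0001
```

Call:
drive_tool(deltas=[[0.4,0,0,0,0,0],[0.8,0,0,0,0,0],[1.2,0,0,0,0,0],[1.6,0,0,0,0,0],[2.0,0,0,0,0,0],[2.2,0,0,0,0,0],[2.3,0,0,0,0,0],[2.3,0,0,0,0,0]])

```text
t: 3.22
position: [0.5433, -0.0014, 0.0551]
tool_rot: [166.2, 90.0, -177.8]
wrist_force: [-0.2, 0.6, -0.3]
finger_gap: -0.0001
```

Call:
drive_tool(deltas=[[0.1,0,0,0,0,0],[0.2,0,0,0,0,0],[0.3,0,0,0,0,0],[0.3,0,0,0,0,0]])

```text
t: 3.55
position: [0.5434, -0.0014, 0.0522]
tool_rot: [163.8, 90.0, 179.8]
wrist_force: [-0.2, 0.6, -0.8]
finger_gap: -0.0
```

Run:
```python
from h import *
RK=SQ-65e-3*EY; P=RK+.018*EX
need(np.r_[P,.053])
for n in ('wrist','scene'):
    grab(n,n+'2')
z=load('scene2');im=z['im'][120:290,160:340,::-1];cv2.imwrite('pics/scene2z.png',cv2.resize(im,None,fx=3.5,fy=3.5))
need(np.r_[P,.053])
```

```text
pos [ 0.5434 -0.0014  0.0522] tool shift cm [-0.08 -0.2  -0.07] rotvec [-0. -0. -0.] y-> [-0.276  0.961] F [-0.18  0.61 -0.84] gap -1.2101411366246071e-05 t 3.55
pos [ 0.5435 -0.0014  0.0523] tool shift cm [-0.07 -0.2  -0.08] rotvec [-0.  0. -0.] y-> [-0.276  0.961] F [-0.59  0.39  0.27] gap -9.1908343841817e-05 t 3.65
```

View pics/scene2z.png

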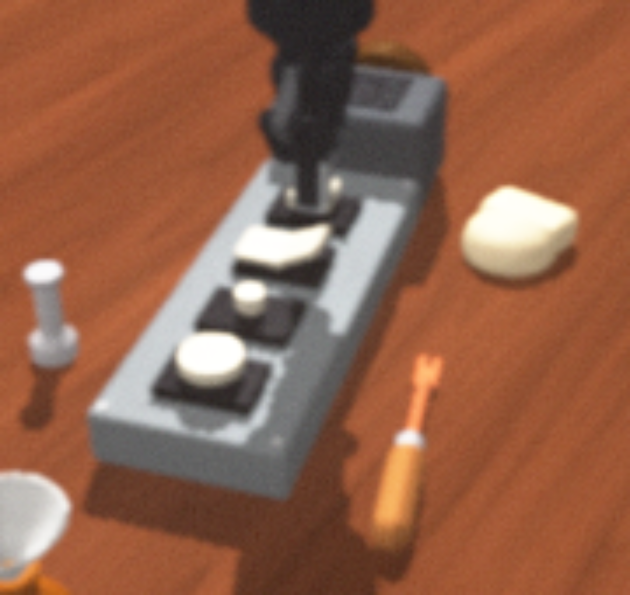

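View pics/wrist2.png

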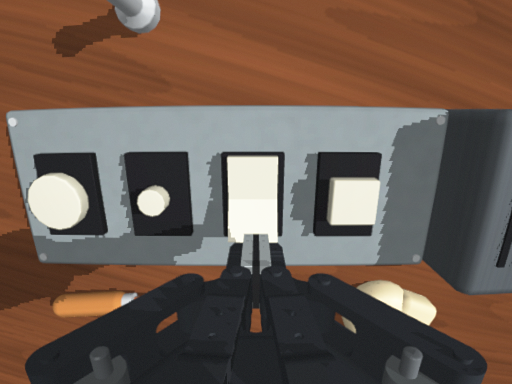

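The wrist view shows the tip at (256,238), next to the rocker's outer edge. In the scene zoom the tip is at (310,200), higher than the wing, and there is no contact force. I'll compare the tip's true place with the reported one.

Run:
```python
from h import *
p=np.array([[.5434,-.0014,.0522]])
for n in ('scene2','wrist2'):
    z=load(n); print(n,cv2.projectPoints(p,z['rvec'],z['tvec'],z['mtx'],z['dist_coeffs'])[0].ravel())
z=load('scene2')
for u in [(248,170),(248,174),(248,176),(248,178),(248,181),(248,185),(252,186),(245,172)]: print(u,pt(z,[u]).round(4),z['im'][u[1],u[0]])
z=load('wrist2')
for u in [(250,237),(262,237),(250,242),(262,242),(250,232),(270,234),(240,234)]: print(u,pt(z,[u]).round(4),z['im'][u[1],u[0]])
for v in range(156,232,6): 
  q=pt(z,[(252,v)])[0]; print(v,q.round(4),((q[:2]-SQ)@EX).round(4))
```

```text
scene2 [249.34969829 191.36338006]
wrist2 [256.26039828 223.89893757]
(248, 170) [[ 0.5505 -0.0165  0.118 ]] [49 46 45]
(248, 174) [[ 0.5504 -0.0165  0.108 ]] [51 46 47]
(248, 176) [[ 0.5498 -0.0157  0.1023]] [49 46 46]
(248, 178) [[ 0.5497 -0.0156  0.0971]] [64 61 62]
(248, 181) [[0.5114 0.0409 0.0474]] [64 58 59]
(248, 185) [[0.5171 0.0324 0.0425]] [215 204 181]
(252, 186) [[0.5478 0.003  0.0659]] [242 235 217]
(245, 172) [[ 0.5434 -0.0176  0.1113]] [59 57 58]
(250, 237) [[ 0.5342 -0.0076  0.0959]] [144 152 152]
(262, 237) [[ 0.5323 -0.0015  0.0962]] [143 151 152]
(250, 242) [[ 0.5346 -0.0074  0.1011]] [143 151 152]
(262, 242) [[ 0.5324 -0.0016  0.102 ]] [142 150 150]
(250, 232) [[ 0.5452 -0.0051  0.0642]] [253 252 243]
(270, 234) [[0.5427 0.0076 0.065 ]] [251 251 243]
(240, 234) [[ 0.5484 -0.011   0.0641]] [251 251 242]
156 [ 0.4992 -0.0169  0.053 ] -0.028
162 [ 0.5024 -0.0159  0.056 ] -0.0247
168 [ 0.5065 -0.0148  0.0534] -0.0204
174 [ 0.5102 -0.0138  0.0539] -0.0165
180 [ 0.5138 -0.0127  0.0548] -0.0128
186 [ 0.518  -0.0116  0.0536] -0.0085
192 [ 0.5216 -0.0105  0.0546] -0.0047
198 [ 0.5257 -0.0094  0.0542] -0.0005
204 [ 0.5295 -0.0083  0.0549] 0.0035
210 [ 0.5324 -0.0075  0.0582] 0.0065
216 [ 0.5365 -0.0063  0.058 ] 0.0108
222 [ 0.5394 -0.0055  0.061 ] 0.0138
228 [ 0.5429 -0.0045  0.0624] 0.0174
```

The picture puts the tips at z≈0.093, but the reported TCP z is 0.052. Both cameras agree, and so does the lack of contact, so the real tips sit about 4 cm above the nominal TCP. I'll go by the pictures and the force, and descend in small steps.

Call:
drive_tool(deltas=[[0.5,-0.2,0,0,0,0],[1.0,-0.2,0,0,0,0],[1.5,-0.2,0,0,0,0],[2.0,-0.2,0,0,0,0],[2.0,-0.2,0,0,0,0]])

```text
t: 4.07
position: [0.5438, -0.0033, 0.0312]
tool_rot: [175.9, 90.0, -168.1]
wrist_force: [0.6, 0.4, 0.8]
finger_gap: 0.0001
```

```bash
cat >> h.py <<'E'
def look(k):
    grab('scene','scene'+k);grab('wrist','wrist'+k)
    a=load('scene'+k)['im'][130:230,190:310,::-1];a=cv2.resize(a,None,fx=3.3,fy=3.3)
    b=cv2.resize(load('wrist'+k)['im'][100:300,130:400,::-1],None,fx=1.48,fy=1.65)
    cv2.imwrite(f'pics/both{k}.png',np.hstack([a[:330],b[:330]]))
E
python3 - <<'E'
from h import *
RK=SQ-65e-3*EY; P=RK+.018*EX
need(np.r_[P,.014]); look('3')
E
```

```text
pos [ 0.5438 -0.0033  0.0312] tool shift cm [ 1.72 -0.01 -0.06] rotvec [-0.    -0.001 -0.   ] y-> [-0.276  0.961] F [0.6  0.36 0.76] gap 6.846583070573698e-05 t 4.0667
```

View pics/both3.png

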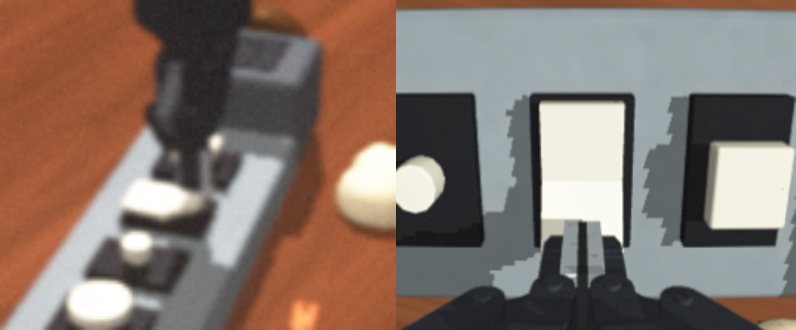

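Run:
```python
from h import *
s=load('scene3');w=load('wrist3')
for z in (s,w):
  print(cv2.projectPoints(np.array([[.5438,-.0033,h] for h in (.06,.07,.08)]),z['rvec'],z['tvec'],z['mtx'],z['dist_coeffs'])[0].reshape(-1,2).round(1))
for u in [(246,184),(248,184),(250,184),(252,184),(254,184),(248,187),(250,187),(252,187),(250,190),(248,190),(252,190)]: print(u,pt(s,[u])[0].round(4),s['im'][u[1],u[0]])
for u in [(249,233),(262,233),(249,236),(262,236),(249,240),(262,240),(235,246),(279,246)]: print(u,pt(w,[u])[0].round(4),w['im'][u[1],u[0]], ((pt(w,[u])[0,:2]-SQ)@EX).round(4))
```

```text
[[249.  188.9]
 [249.  185.2]
 [248.9 181.4]]
[[256.4 242.3]
 [256.5 250.3]
 [256.5 259.3]]
(246, 184) [ 0.5443 -0.0159  0.08  ] [50 48 46]
(248, 184) [ 0.5507 -0.0174  0.083 ] [49 44 44]
(250, 184) [ 0.5525 -0.0122  0.0808] [76 72 76]
(252, 184) [ 0.5552 -0.0082  0.0797] [125 123 123]
(254, 184) [0.5297 0.0394 0.0459] [79 76 74]
(248, 187) [ 0.5509 -0.0179  0.0755] [89 86 87]
(250, 187) [ 0.5504 -0.0091  0.0706] [94 92 92]
(252, 187) [ 0.5537 -0.006   0.0701] [134 132 130]
(250, 190) [ 0.551  -0.0101  0.0634] [173 163 148]
(248, 190) [ 0.5485 -0.0143  0.0648] [203 194 173]
(252, 190) [0.5409 0.0134 0.047 ] [113 106 100]
(249, 233) [ 0.5394 -0.0091  0.0597] [173 173 158] 0.0128
(262, 233) [ 0.5371 -0.0018  0.0601] [236 235 223] 0.0126
(249, 236) [ 0.5341 -0.0102  0.0755] [137 144 144] 0.0074
(262, 236) [ 0.5326 -0.0035  0.0746] [144 151 152] 0.0078
(249, 240) [ 0.5345 -0.01    0.0794] [145 152 153] 0.0078
(262, 240) [ 0.5329 -0.0035  0.079 ] [144 151 152] 0.0081
(235, 246) [ 0.5409 -0.0159  0.0772] [33 35 40] 0.0124
(279, 246) [0.534  0.0061 0.0783] [42 44 47] 0.0118
```

Tips are at z≈0.072, 8–30 mm out along the wing, which is right where they should be. I'll press slowly.

Call:
drive_tool(deltas=[[0.3,0,0,0,0,0],[0.6,0,0,0,0,0],[0.8,0,0,0,0,0],[0.9,0,0,0,0,0],[1.0,0,0,0,0,0]])

```text
t: 4.58
position: [0.5445, -0.0032, 0.0224]
tool_rot: [-7.1, 90.0, 8.9]
wrist_force: [2.0, 1.6, 3.1]
finger_gap: 0.0003
```

Call:
drive_tool(deltas=[[0.2,0,0,0,0,0],[0.4,0,0,0,0,0],[0.6,0,0,0,0,0],[0.6,0,0,0,0,0]])

```text
t: 4.92
position: [0.5444, -0.0033, 0.0186]
tool_rot: [66.7, 89.9, 82.7]
wrist_force: [-6.1, 0.5, 29.0]
finger_gap: -0.0002
```

Run:
```python
from h import *
RK=SQ-65e-3*EY; P=RK+.018*EX
need(np.r_[P,.014]); look('4')
s=load('scene4');w=load('wrist4')
for v in range(160,260,6):
  q=pt(w,[(253,v)])[0]; print(v,q.round(4),((q[:2]-SQ)@EX).round(4),w['im'][v,253])
for u in [(248,187),(250,187),(252,187),(250,190),(248,190),(252,190),(248,192),(250,192),(252,192),(235,185),(230,187)]: print(u,pt(s,[u])[0].round(4),s['im'][u[1],u[0]])
```

```text
pos [ 0.5444 -0.0033  0.0186] tool shift cm [ 0.46  0.01 -0.11] rotvec [-0.001  0.    -0.001] y-> [-0.276  0.961] F [-6.12  0.51 29.01] gap -0.00015574406003243522 t 4.9167
160 [ 0.4979 -0.0185  0.0477] -0.0297 [35 34 37]
166 [ 0.5011 -0.0176  0.0471] -0.0263 [42 45 47]
172 [ 0.5008 -0.0176  0.0648] -0.0267 [229 227 205]
178 [ 0.5033 -0.0168  0.0663] -0.0241 [240 238 224]
184 [ 0.5063 -0.016   0.0658] -0.021 [228 225 208]
190 [ 0.5097 -0.015   0.0637] -0.0174 [227 225 207]
196 [ 0.5133 -0.0141  0.0616] -0.0137 [227 224 207]
202 [ 0.5172 -0.013   0.0589] -0.0096 [227 225 207]
208 [ 0.5207 -0.012   0.0579] -0.006 [227 225 207]
214 [ 0.5253 -0.0107  0.054 ] -0.0012 [227 224 208]
220 [ 0.5291 -0.0097  0.053 ] 0.0027 [250 249 240]
226 [ 0.532  -0.0088  0.0541] 0.0058 [250 250 240]
232 [ 0.5358 -0.0078  0.0535] 0.0097 [254 253 242]
238 [ 0.5348 -0.008   0.0634] 0.0087 [72 74 76]
244 [ 0.5348 -0.0079  0.0703] 0.0087 [63 63 64]
250 [ 0.5349 -0.0078  0.0764] 0.0089 [60 63 65]
256 [ 0.5347 -0.0078  0.0826] 0.0086 [51 53 56]
(248, 187) [ 0.5513 -0.0184  0.0759] [50 47 47]
(250, 187) [ 0.5529 -0.0129  0.0735] [78 76 73]
(252, 187) [ 0.5566 -0.0104  0.0734] [123 124 123]
(250, 190) [ 0.5536 -0.0139  0.0663] [72 73 73]
(248, 190) [ 0.5503 -0.017   0.0668] [51 47 47]
(252, 190) [ 0.5563 -0.0099  0.0651] [124 123 120]
(248, 192) [ 0.5494 -0.0158  0.0605] [99 93 89]
(250, 192) [ 0.5513 -0.0106  0.0584] [102 103  97]
(252, 192) [ 0.5549 -0.0079  0.0582] [126 124 122]
(235, 185) [ 0.5093 -0.0094  0.0619] [244 238 226]
(230, 187) [ 0.5082 -0.0272  0.0657] [241 234 222]
```

View pics/both4.png

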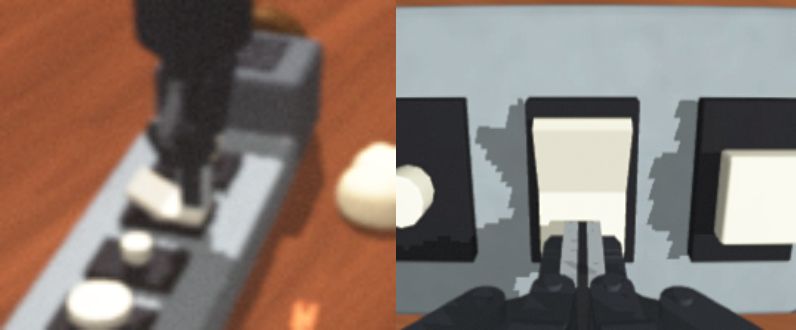

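The rocker is over. The +x wing is level at 54 mm, the -x wing has risen to about 66 mm, and the force rose to 29 N at the stop. The real tip is therefore about 35 mm above the reported TCP. Now I'll lift off and go to the square key.

Call:
drive_tool(deltas=[[-2,0,0,0,0,0],[-5,0,0,0,0,0],[-6,0,0,0,0,0],[-6,0,0,0,0,0]])

```text
t: 5.35
position: [0.545, -0.0035, 0.0782]
tool_rot: [-7.1, 89.8, 8.8]
wrist_force: [-0.6, 0.2, 0.2]
finger_gap: 0.0002
```

Run:
```python
from h import *
need(np.r_[SQ,.075])
```

```text
pos [ 0.545  -0.0035  0.0782] tool shift cm [ 0.31  6.54 -1.97] rotvec [-0.001  0.003  0.   ] y-> [-0.276  0.961] F [-0.56  0.2   0.23] gap 0.00016085390176738852 t 5.35
```

Call:
drive_tool(deltas=[[0,2,-0.6,0,0,0],[0,4.4,-1.3,0,0,0],[0,6.5,-2,0,0,0],[1,6.5,-2,0,0,0],[2,6.5,-2,0,0,0],[2.5,6.5,-2,0,0,0],[2.5,6.5,-2,0,0,0]])

```text
t: 5.93
position: [0.5056, 0.0523, 0.0492]
tool_rot: [-172.3, 89.8, -156.3]
wrist_force: [-0.3, -0.5, -0.8]
finger_gap: -0.0001
```

Run:
```python
from h import *
need(np.r_[SQ,.017]); look('5')
w=load('wrist5')
for u in [(249,240),(262,240),(249,246),(262,246)]: q=pt(w,[u])[0];print(u,q.round(4),w['im'][u[1],u[0]], ((q[:2]-SQ)@EX).round(4),((q[:2]-SQ)@EY).round(4))
```

```text
pos [0.5056 0.0523 0.0492] tool shift cm [3.22 0.1  0.29] rotvec [-0.002 -0.004  0.001] y-> [-0.276  0.961] F [-0.31 -0.5  -0.8 ] gap -7.899685984424539e-05 t 5.9333
(249, 240) [0.4974 0.0458 0.0971] [187 195 195] -0.0124 -0.005
(262, 240) [0.4962 0.0524 0.0956] [188 196 196] -0.0117 0.0018
(249, 246) [0.4978 0.046  0.1031] [160 167 167] -0.012 -0.0048
(262, 246) [0.4951 0.0519 0.1049] [187 195 196] -0.0129 0.0015
```

View pics/both5.png

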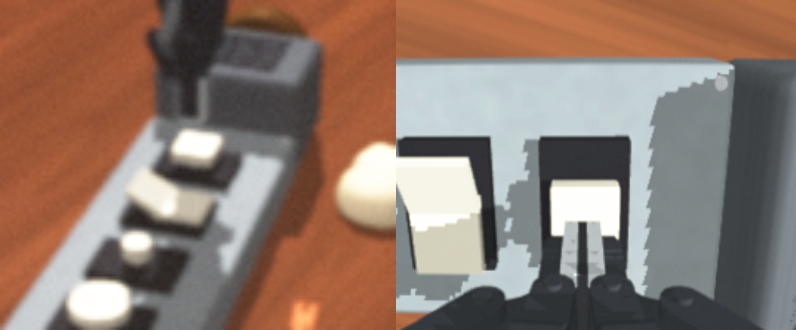

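The tips are over the square key and the rocker is still over. I'll press down.

Call:
drive_tool(deltas=[[0.8,0.1,0.2,0,0,0],[1.4,0.1,0.2,0,0,0],[1.8,0.1,0.2,0,0,0],[2.1,0.1,0.2,0,0,0],[2.4,0.1,0.2,0,0,0],[2.7,0.1,0.2,0,0,0]])

```text
t: 6.53
position: [0.5083, 0.055, 0.0241]
tool_rot: [170.3, 90.0, -173.7]
wrist_force: [-1.1, -1.1, 3.1]
finger_gap: -0.0001
```

Call:
drive_tool(deltas=[[0.2,0,0,0,0,0],[0.4,0,0,0,0,0],[0.6,0,0,0,0,0],[0.6,0,0,0,0,0]])

```text
t: 6.87
position: [0.5085, 0.0552, 0.018]
tool_rot: [-128.6, 90.0, -112.6]
wrist_force: [-0.3, 0.4, -1.0]
finger_gap: -0.0002
```

Call:
drive_tool(deltas=[[0.1,0,0,0,0,0],[0.2,0,0,0,0,0],[0.3,0,0,0,0,0],[0.3,0,0,0,0,0]])

```text
t: 7.2
position: [0.5088, 0.0553, 0.0169]
tool_rot: [58.0, 89.9, 74.0]
wrist_force: [-6.9, -1.5, 21.4]
finger_gap: 0.0001
```

The key is at a hard stop at the expected height: 21 N at z 0.017, compared with 29 N at 0.0186 for the rocker, which stops 2 mm higher. I'll lift off and check.

Call:
drive_tool(deltas=[[-2,0,0,0,0,0],[-5,0,0,0,0,0],[-6.5,0,0,0,0,0],[-6.5,-4,0,0,0,0],[-6.5,-8,0,0,0,0],[-6.5,-12,0,0,0,0],[-6.5,-16,0,0,0,0],[-6.5,-19,0,0,0,0]])

```text
t: 7.87
position: [0.5616, -0.1312, 0.0806]
tool_rot: [-57.8, 89.9, -42.0]
wrist_force: [0.0, 0.2, -0.1]
finger_gap: -0.0003
```

Run:
```python
from h import *
need(np.r_[BG,.017]); look('6')
s=load('scene6'); print(pt(s,[(249,175),(248,174),(250,175),(249,177)]).round(4)); w=load('wrist6')
cv2.imwrite('pics/scene6z.png',cv2.resize(s['im'][120:290,160:340,::-1],None,fx=3.5,fy=3.5))
```

```text
pos [ 0.5616 -0.1312  0.0806] tool shift cm [ 6.36 -0.11 -0.05] rotvec [-0.002  0.001  0.002] y-> [-0.276  0.961] F [ 0.03  0.24 -0.11] gap -0.00026166695541463475 t 7.8667
[[0.5014 0.0605 0.0512]
 [0.4989 0.0598 0.0536]
 [0.5038 0.0612 0.0516]
 [0.506  0.0536 0.0505]]
```

View pics/scene6z.png

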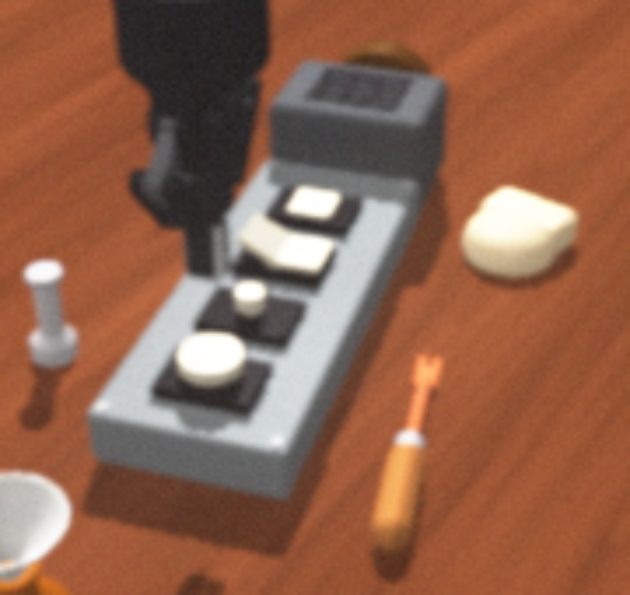

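View pics/wrist6.png

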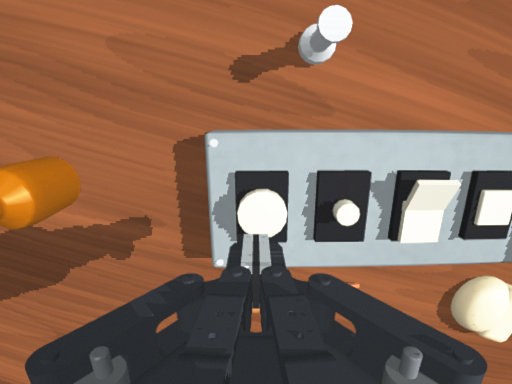

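The square key's top is now at about 51.5 mm, so it is home, and the rocker is over. The wrist view shows the tips at (256,238), lined up with the large key at (262,213). I'll press it.

Call:
drive_tool(deltas=[[2,-0.1,0,0,0,0],[4,-0.1,0,0,0,0],[4.5,-0.1,0,0,0,0],[4.9,-0.1,0,0,0,0],[5.2,-0.1,0,0,0,0],[5.5,-0.1,0,0,0,0],[5.8,-0.1,0,0,0,0],[5.9,-0.1,0,0,0,0]])

```text
t: 8.63
position: [0.5615, -0.128, 0.0216]
tool_rot: [6.2, 90.0, 22.3]
wrist_force: [-0.9, 1.1, 2.8]
finger_gap: 0.0004
```

Call:
drive_tool(deltas=[[0.2,0,0,0,0,0],[0.4,0,0,0,0,0],[0.5,0,0,0,0,0],[0.6,0,0,0,0,0],[0.6,0,0,0,0,0]])

```text
t: 9.05
position: [0.5617, -0.1281, 0.017]
tool_rot: [31.9, 89.9, 47.9]
wrist_force: [-5.8, 3.1, 18.1]
finger_gap: -0.0
```

Hard stop again at 0.017. I'll lift off and check everything.

Call:
drive_tool(deltas=[[-2,0,0,0,0,0],[-5,0,0,0,0,0],[-8,0,0,0,0,0],[-11,0,0,0,0,0],[-14,0,0,0,0,0],[-16,0,0,0,0,0],[-16,0,0,0,0,0],[-16,0,0,0,0,0]])

```text
t: 9.72
position: [0.5621, -0.1289, 0.1764]
tool_rot: [-23.5, 89.8, -7.5]
wrist_force: [-0.5, -0.2, -1.4]
finger_gap: 0.0002
```

Run:
```python
from h import *
grab('wrist','wrist7');grab('scene','scene7')
w=load('wrist7');s=load('scene7')
from h import *
for n,k,h in [('sq',80,.052),('sm',-50,.064),('bg',-115,.052),('rk+',15,.054)]:
    p=np.r_[SQ+(k-80)*1e-3*EY+(EX*.018 if n=='rk+' else 0),h]
    for z in (w,s):
        uv=cv2.projectPoints(p[None],z['rvec'],z['tvec'],z['mtx'],z['dist_coeffs'])[0].ravel()
        u,v=uv.round().astype(int)
        if 2<u<509 and 2<v<381:
            o,d=ray(z,[[u,v]]); print(n,u,v,(o+d[0]*np.median(z['d'][v-1:v+2,u-1:u+2])).round(4))
s0=load('scene0')
cv2.imwrite('pics/cmp7.png',np.hstack([cv2.resize(x['im'][120:350,140:340,::-1],(400,460)) for x in (s0,s)]))
print(ctrl.state()['wrist_force'],ctrl.state()['position'])
```

```text
sq 423 180 [0.5083 0.0538 0.0517]
sq 250 177 [0.508  0.055  0.0505]
sm 313 182 [ 0.5438 -0.0704  0.0629]
sm 231 202 [ 0.5411 -0.0691  0.0614]
bg 252 180 [ 0.5623 -0.1337  0.0522]
bg 221 224 [ 0.5615 -0.1323  0.052 ]
rk+ 367 195 [ 0.5427 -0.0034  0.0537]
rk+ 249 191 [ 0.5431 -0.0024  0.0536]
[ 0.21326744  0.53154986 -0.31015019] [ 0.56049024 -0.12839108  0.17422252]
```

View pics/cmp7.png

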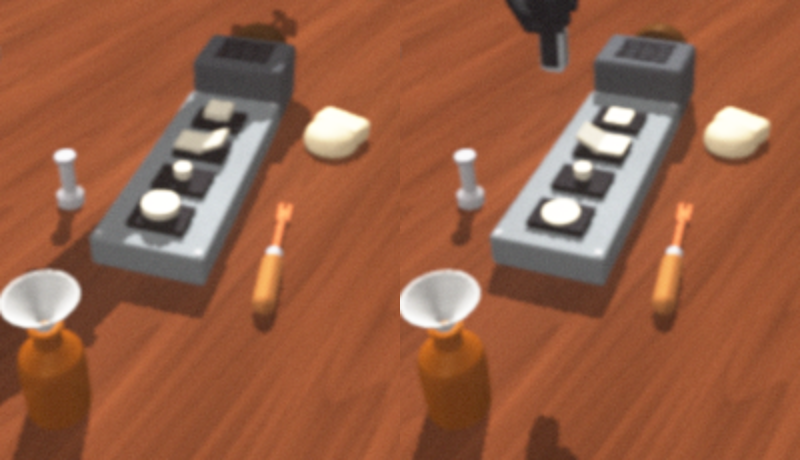

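View pics/wrist7.png

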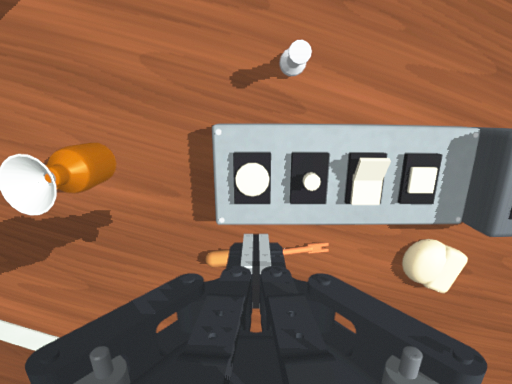

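The square and large keys are down, the rocker is over, and the small key is out at (312,182). The bystanders look the same in the before and after pictures. I'm handing in the job.

```bash
python3 -c "
from cell import ctrl
print(ctrl.sign_off())"
```

```text
the job is handed in; nothing more can be done
None
```

I pressed the rocker's raised wing, then the square key, then the large round key, each down to a hard stop (29, 21 and 18 N). I handed the job in after about 10 s, with the arm lifted clear and touching nothing.

**Last checks (wrist and scene cameras):**

| Part | Measured height | Expected |
|---|---|---|
| Rocker +x wing | 54 mm | 54 mm when level |
| Square key top | 51–52 mm | 52 mm when home |
| Large round key top | 52 mm | 52 mm when home |
| Small round key top | 61–63 mm | 64 mm when out |

- **Bystanders:** in the before and after pictures the bottle, tack lifter, toe cap and snap setter look unmoved. I compared these by eye and did not measure them.
- **Disagreement:** the fingertips sat about 35 mm higher than the reported tool position. The pictures and the missing contact force showed this on the first approach, so I pressed by sight and force from then on.
- **Small round key:** its 61–63 mm reading is 1–3 mm low. Some of that could be camera error (calibration is good to about 2 mm) and the key's starting play of up to 1.5 mm. It read about the same at the start (62–64 mm), and the arm never touched it.

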